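# Open the filter of the bench dust extractor

## Robot

A 6-joint arm with a two-finger parallel gripper is mounted at the origin on the work surface. World frame = base frame: x ahead of the robot, y to its left, z up, the work surface at z = 0. Lengths are in m, angles in rad, forces in N, time in s.
With the tool pointing down it reaches from about 0.25 to 0.725 m from the base axis. Payload 4 kg.
Tool frame: the origin (TCP) lies at the very end of the fingers, on their centre line; the grasp point (between the pads) lies 19 mm behind it; x points along the fingers, y is the direction in which the jaws open and shut, and the axes are right-handed (so a half turn about x gives the same grasp; the last joint's range is limited). The gripper opens to 85 mm and grips with 20 to 120 N. Pads are 22 mm wide; open, the fingers measure 114 mm over their backs; the gripper's body (76 mm by 85 mm) begins 54 mm behind the grasp point. The pads swing forward as they close: fully open they stand 13 mm farther back than shut.
Start: joints at [-1.318, 0.241, 0.005, 1.335, 0, 1.571], TCP at [0.125, -0.484, 0.231] pointing down, gripper open.
Joint ranges: [-2.72, 2.72], [-1.05, 1.87], [-1.09, 1.28], [-1.99, 2.15], [-1.42, 1.44], [-3.14, 3.14]. Speed limits (rad/s): [2.79, 2.79, 3.14, 3.14, 3.14, 3.14].

## Interface

Orientations are given as a unit quaternion [x, y, z, w].
In Python, from workcell import get_obs, camera, job_done gives the robot as it stands. The module is installed in compiled form; this text tells all that it offers.
- The arm moves only by the tool arm_command, never from a script. Its argument "motion" is a list of rows, each an object of numbers: "x", "y", "z": the shift along the tool's x, y, z in m; "roll": the turn about the tool's x in rad; "fingers": the opening, from 0 (shut) to 1 (fully open). A call has 1 to 20 rows; each row shifts and turns the pose as measured when the row begins, along the tool's axes as they then stand; what a row does not reach is not made up. A row lasts 1/12 s, in which the tool goes at most 41.7 mm and 7.16 degrees, less where a joint would pass 70% of its speed; a pose out of reach is approached as far as the arm can. A call is refused whole if a number of a shift passes 0.0417 or a number of a turn 0.125, either way. A call with a gripper value outside its range is refused whole. The fingers move at their own pace and stop on an object; the grip force is fixed at half the most. Time passes only in rows, so rows that do not move let the fingers close. It gives the time, the measured TCP pose, the force and the opening at its end, in the units of the state.
- get_obs(): the state, without advancing time (a new reading comes with each control period).
- camera(name): name is "scene" or "top" or "wrist"; returns a dict with "frame" (400x640x3 uint8, red, green, blue), "intrinsics" (3x3 intrinsics, pixels), "k1" (the pictures are not rectified: a ray, as slopes to the right and down, at radius r is drawn at 1 + k1 r^2 times it, then the intrinsics apply), "rvec" (rotation vector, rad) and "tvec" (3), from world to camera coordinates, as OpenCV has them. Camera axes: x right, y down, z forward; pixel columns grow to the right and rows downward; lengths in m; the calibration is good to about 2 mm. A picture is of the moment at which its call begins. There is no depth.
- job_done(): hands the job in, once; it reports no verdict.
The state is a dict: "clock": time; "joint_pos": joint angles; "joint_vel": joint speeds; "tau": joint torques, N m; "eef_pos": TCP position; "tool_rot": TCP orientation; "ft_force": force on the tool from outside, world axes, zero at the start; "ft_torque": the same for the moment, N m; "grip_width": finger opening in m.
Only numpy, scipy, OpenCV 4.12 (cv2) and the standard library are available. Lean on these libraries where they do the work, as an engineer would, in place of code of your own. Each camera call takes 0.05 s, during which the arm holds its last target.

## Task

On the jeweller's bench dust extractor, press the snap tab down as far as it goes so that it no longer blocks the filter cover, then push the cover along its rails, over the tab, until the filter opening is completely uncovered. Press and push gently with the fingers only: do not pinch, lift or tip the cover, leave it lying flat between its rails, and leave the other things on the bench where they are.

Things in the scene. Friction and masses are not known exactly. Their poses are not given: they have to be found in the camera images.
- extractor: Grey box fixed to the bench, 260 mm long (own x), 160 wide (y -60 to +100). Origin at bench level under the middle of the rail line; x runs along the rails, the way the cover is pushed; z up; any yaw. Rails on top: inner faces y = +-47, tops at z 97; floor between them z 82; the cover slides on runners at z 85. Stops at both ends, inner faces x = +-122, tops z 97. Fixed dial (x 100, y 77), top z 95
- opening (a point): Centre of the filter opening, 62 mm (extractor x) by 60 mm (y), in the floor between the rails, at x = -74, y = 0, z = 82 mm in the extractor's frame; the seated cover hides it. A pleated filter lies inside
- cover: Loose aluminium filter cover, about 0.25 kg: plate 90 x 90 x 8 mm with a ridge on it. Origin at the centre of the plate's underside, x along the extractor's x, z up. Seated: origin at about x -74, y 0, z 85 mm in the extractor's frame, the tab 2 mm ahead of its +x edge. The opening is uncovered once its origin is beyond x = +2; it meets the end stop at x = +77. 2 mm play to each rail
- ridge_mid (a point): Centre of the cover's ridge: 14 mm thick along the cover's x, 60 mm long along y, 24 mm tall (93 to 117 mm above the bench). It lies 15 mm from the plate's centre towards -x; behind it the plate goes on for 23 mm on the -x side. Pushing the ridge's -x face moves the cover
- tab_top (a point): Centre of the top of the snap tab, a black block 34 mm (extractor x) by 40 mm (y), at x = -10, y = 0 in the extractor's frame; its top is 97 mm above the bench when out, and 82 mm, flush with the floor between the rails, when fully in
- snap_tab (a joint): How far the snap tab is pressed straight down, m: 0 out, 0.015 fully in (the cover passes over it from 0.012 on). Starts at 0 to 0.002. Moving it takes about 6 N; it has no spring and stays where it is pressed
- casting: Bystander: small brass casting standing on the extractor's side deck, 28 mm across, 36 mm tall; origin under its centre
- bur_block: Bystander: wooden block 80 x 45 x 30 mm with upright burs up to 62 mm above the bench, beside the extractor on its -y side; origin under its centre
- spray_bottle: Bystander: small spray bottle 44 mm across, 108 mm tall, beside the extractor on its -y side; origin under its centre
- jar: Bystander: white jar with red lid, 48 mm across, 55 mm tall, beside the extractor on its +y side; origin under its centre
- dish: Bystander: white dish 64 mm across, 22 mm tall, beside the extractor on its +y side; origin under its centre
- hammer: Bystander: hammer 220 mm long lying at the right side of the bench; origin under its middle
- steel_block: Bystander: steel bench block 70 x 70 x 30 mm at the left side of the bench; origin under its centre
Mind the look-alikes: they are no part of the job. Leave any orange look-alike of the cover alone.

How it is judged:
By the outcome, as a careful person would: the job done as asked, in the order asked, and still so for the second after the job is handed in, with the robot touching nothing.
It also fails if it takes over 40 s, if anything falls off the work surface, if the arm or the gripper's body presses on something with over 40 N, if the wrist force passes 120 N, or if a joint passes its speed limit or range.

## Working session

There is one attempt and no reset: what is moved stays moved. The work goes in short steps, Python scripts to look and compute and a tool call to move; the robot and the scene stay as the last step left them, time stands still between calls to the robot, and variables do not carry over. Pictures are saved under pics/ and viewed, and the job is handed in when it is done.

Besides the shell and the picture viewer there is one more tool, called after "Call:" as a command line: name --argument value ..., lists and objects as JSON in quotes. arm_command: Moves the arm, as the interface text tells. Its arguments: {"type":"object","properties":{"motion":{"type":"array","items":{"type":"object","properties":{"x":{"type":"number"},"y":{"type":"number"},"z":{"type":"number"},"roll":{"type":"number"},"fingers":{"type":"number"}}}}},"required":["motion"]}

```bash
mkdir -p pics; cat > h.py <<'E'
import numpy as np, cv2, pickle
from workcell import get_obs, camera
def snap(n,tag):
    c=camera(n); pickle.dump(c,open(f'pics/{tag}.pkl','wb')); cv2.imwrite(f'pics/{tag}.png',c['frame'][:,:,::-1]); return c
def load(tag): return pickle.load(open(f'pics/{tag}.pkl','rb'))
def ray(c,px):
    K=np.array(c['intrinsics']); d=np.array([(px[0]-K[0,2])/K[0,0],(px[1]-K[1,2])/K[1,1]])
    u=d.copy()
    for _ in range(30): u=d/(1+c['k1']*(u@u))
    R=cv2.Rodrigues(np.array(c['rvec'],float))[0]; t=np.array(c['tvec'],float).ravel()
    return -R.T@t, R.T@np.array([u[0],u[1],1])
def onplane(c,px,z):
    o,d=ray(c,px); return o+d*(z-o[2])/d[2]
def proj(c,P):
    R=cv2.Rodrigues(np.array(c['rvec'],float))[0]; t=np.array(c['tvec'],float).ravel()
    q=R@np.array(P)+t; u=q[:2]/q[2]; u=u*(1+c['k1']*(u@u)); K=np.array(c['intrinsics'])
    return np.array([K[0,0]*u[0]+K[0,2],K[1,1]*u[1]+K[1,2]])
E
python3 - <<'E'
from h import *
for n in ['scene','top','wrist']: 
    c=snap(n,n+'0'); print(n,c['k1'],ray(c,(320,200)))
print(get_obs())
E
```

```text
scene 0.0019920530883290265 (array([1.27104579, 0.59818704, 0.77003156]), array([-0.63309837, -0.51403125, -0.57883731]))
top -0.05242675339094904 (array([0.28542501, 0.002835  , 1.37873815]), array([ 0.20530777, -0.00711296, -0.9786909 ]))
wrist 0.00842316291510781 (array([ 0.20492415, -0.46238586,  0.37383807]), array([-0.3047016 , -0.06692347, -0.95029793]))
{'clock': 0.15, 'joint_pos': array([-1.31800447e+00,  2.41235865e-01,  4.07943812e-03,  1.33518925e+00,
       -1.95451701e-05,  1.57082204e+00]), 'joint_vel': array([ 0.0009778 , -0.0020053 ,  0.00306485,  0.00062474, -0.0006488 ,
       -0.00080233]), 'tau': array([-3.00720612e-04, -3.72634470e+01,  2.52639216e+01,  1.23593537e-02,
       -3.22670496e-05, -1.94574575e-06]), 'eef_pos': array([ 0.12493512, -0.48367236,  0.23063695]), 'tool_rot': array([-0.70139097, -0.08967113,  0.7015428 , -0.08858605]), 'ft_force': array([ 0.64086388, -0.41025715,  0.20562465]), 'ft_torque': array([ 0.0293621 ,  0.02146013, -0.05481374]), 'grip_width': 0.08558666706992632}
```

View pics/scene0.png

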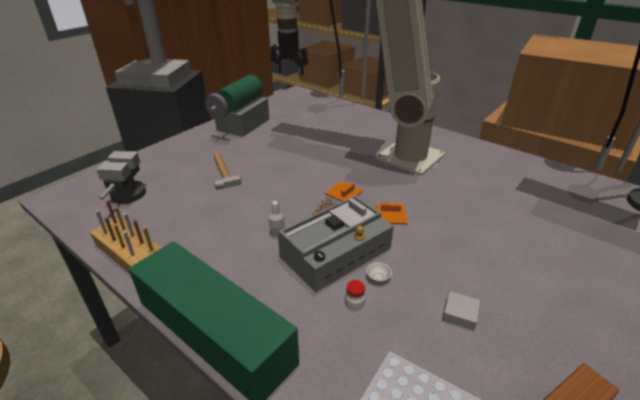

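View pics/top0.png

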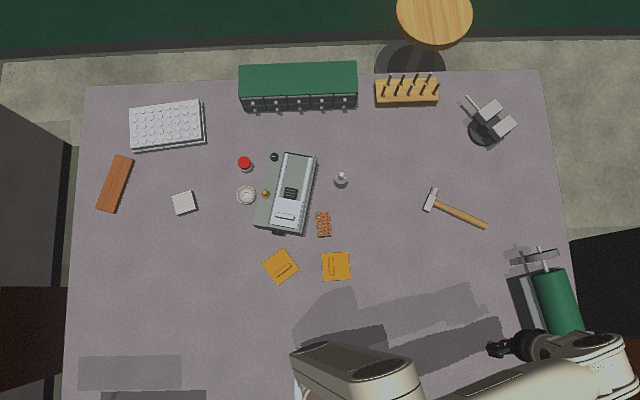

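Top view: the silver cover is at (285,216) and the black tab at (291,193). The orange look-alikes are at (281,267) and (336,266). Other black items are the dial at (274,157) and a dark part at (278,233). Next, a close crop.

```bash
python3 - <<'E'
from h import *
c=load('top0');f=c['frame'][140:250,230:360,::-1]
cv2.imwrite('pics/crop0.png',cv2.resize(f,None,fx=6,fy=5.4,interpolation=cv2.INTER_CUBIC)[:600,:800])
c=load('scene0');f=c['frame'][170:310,260:420,::-1]
cv2.imwrite('pics/crop1.png',cv2.resize(f,None,fx=4,fy=4,interpolation=cv2.INTER_CUBIC)[:600,:800])
E
```

```text
(no output)
```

View pics/crop0.png

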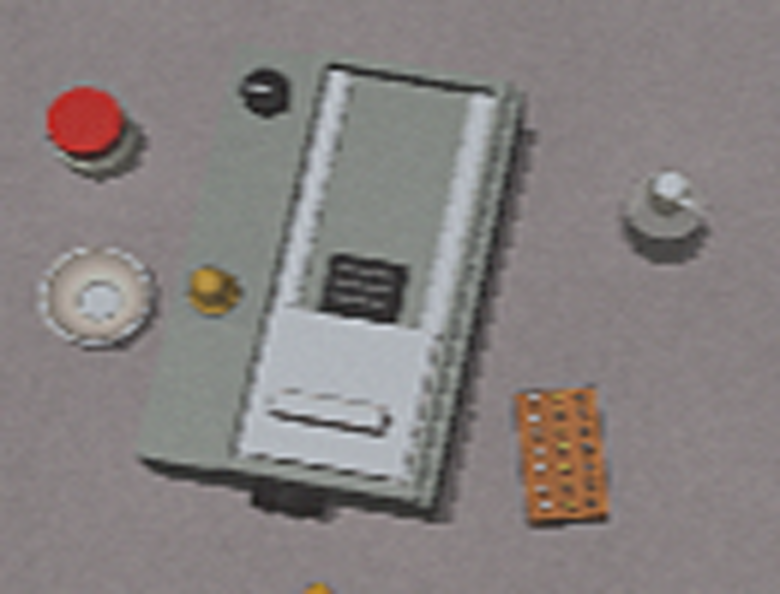

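View pics/crop1.png

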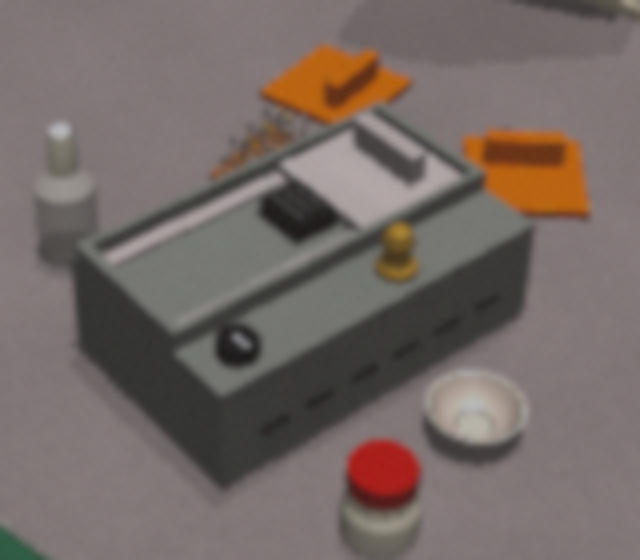

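```bash
cat > fit.py <<'E'
from h import *
from scipy.optimize import least_squares
T=load('top0');S=load('scene0')
t=lambda u,v:((u+.5)/6-.5+230,(v+.5)/5.4545-.5+140)
s=lambda u,v:((u+.5)/4-.5+260,(v+.5)/4-.5+170)
import cv2
pts=[(T,t(266,92),(100,77,95)),(T,t(333,66),(122,47,97)),(T,t(495,93),(122,-47,97)),(T,t(283,308),(-29,45,93)),(T,t(425,330),(-29,-45,93)),(T,t(328,408),(-89,0,117)),(T,t(408,265),(7,-20,97)),
(S,s(240,342),(100,77,95)),(S,s(177,332),(122,47,97)),(S,s(355,228),(-29,45,93)),(S,s(282,167),(-29,-45,93)),(S,s(392,148),(-89,0,117))]
def W(p,q):
    c,sn=np.cos(p[2]),np.sin(p[2]); q=np.array(q)/1000
    return [p[0]+c*q[0]-sn*q[1],p[1]+sn*q[0]+c*q[1],q[2]]
if __name__=='__main__':
    def res(p): return np.concatenate([proj(c,W(p,q))-np.array(px) for c,px,q in pts])
    for sub in (pts,pts[:7],pts[7:]):
        pp=pts; pts=sub; r=least_squares(res,[.45,.0,-.2],loss='soft_l1'); pts=pp
        print(r.x, np.degrees(r.x[2])); 
    p=least_squares(res,[.45,.0,-.2],loss='soft_l1').x
    print(res(p).reshape(-1,2).round(1)); print('tab',W(p,(-10,0,97)),'ridge back',W(p,(-96,0,117)))
E
python3 - <<'E'
E
sed -i 's/5.4545/5.4/' fit.py; python3 fit.py
```

```text
[ 0.59243799  0.0862615  -0.23417385] -13.417172998729209
[ 0.5912904   0.085543   -0.23107779] -13.239782127752107
[ 0.59545509  0.08826263 -0.23437084] -13.428459786039502
[[-0.  -0.7]
 [-0.8 -0.8]
 [ 0.4 -0.5]
 [-1.8 -0.9]
 [ 2.1  0.4]
 [-0.1  0.2]
 [-0.5 -0.1]
 [-0.4 -0.7]
 [ 0.4 -1.8]
 [ 3.   0.7]
 [-0.6 -0.6]
 [-0.1 -3.2]]
tab [np.float64(0.5827109253276606), np.float64(0.08858189539177012), np.float64(0.097)] ridge back [np.float64(0.4990581771817679), np.float64(0.10853728883915335), np.float64(0.117)]
```

```bash
cat > nav.py <<'E'
from h import *; from fit import W; import sys
from scipy.spatial.transform import Rotation as Ro
P=np.array([.5924,.0863,-.234])
def rep(q=None):
    o=get_obs(); R=Ro.from_quat(o['tool_rot']).as_matrix(); e=o['eef_pos']
    c,s=np.cos(P[2]),np.sin(P[2]); d=e-[P[0],P[1],0]
    print('t',round(o['clock'],2),'tcp in extractor mm',(1000*np.array([c*d[0]+s*d[1],-s*d[0]+c*d[1],d[2]])).round(1),'F',o['ft_force'].round(1),'w',o['grip_width'].round(4),'q6',o['joint_pos'][5].round(2))
    ang=np.arctan2(R[1,1],R[0,1]); want=P[2]+np.pi/2
    dy=(want-ang+np.pi/2)%np.pi-np.pi/2   # world-z turn needed; tool x down => roll = -dy
    print('roll needed',-dy,'x down',R[:,0].round(3))
    ex=np.array([c,s,0]); ey=np.array([-s,c,0])
    print('tool-frame of ext x',(R.T@ex).round(3),'ext y',(R.T@ey).round(3))
    if q is not None: print('shift to',q,(R.T@(np.array(W(P,q))-e)).round(4))
if __name__=='__main__': rep([float(a) for a in sys.argv[1:4]] if len(sys.argv)>3 else None)
E
python3 nav.py -10 0 200
```

```text
Traceback (most recent call last):
  File "nav.py", line 14, in <module>
    if __name__=='__main__': rep([float(a) for a in sys.argv[1:4]] if len(sys.argv)>3 else None)
                             ~~~^^^^^^^^^^^^^^^^^^^^^^^^^^^^^^^^^^^^^^^^^^^^^^^^^^^^^^^^^^^^^^^^
  File "nav.py", line 7, in rep
    print('t',round(o['clock'],2),'tcp in extractor mm',(1000*np.array([c*d[0]+s*d[1],-s*d[0]+c*d[1],d[2]])).round(1),'F',o['ft_force'].round(1),'w',o['grip_width'].round(4),'q6',o['joint_pos'][5].round(2))
                                                                                                                                                     ^^^^^^^^^^^^^^^^^^^^^
AttributeError: 'float' object has no attribute 'round'
```

```bash
sed -i "s/o\['grip_width'\].round(4)/round(float(o['grip_width']),4)/" nav.py
python3 nav.py -10 0 200
```

```text
t 0.15 tcp in extractor mm [-322.6 -662.8  230.6] F [ 0.6 -0.4  0.2] w 0.0856 q6 1.57
roll needed 0.4867661395779015 x down [-0.     0.001 -1.   ]
tool-frame of ext x [-0.001  0.468 -0.884] ext y [ 0.001 -0.884 -0.468]
shift to [-10.0, 0.0, 200.0] [ 0.0313 -0.4396 -0.5863]
```

Call:
arm_command --motion '[{"y": -0.024, "z": -0.032, "roll": 0.05, "fingers": 0}, {"y": -0.024, "z": -0.032, "roll": 0.05, "fingers": 0}, {"y": -0.024, "z": -0.032, "roll": 0.05, "fingers": 0}]'

```text
schema error: expected keys x, y, z, roll, fingers
```

```bash
python3 nav.py -10 0 200; python3 -c "
from h import *
print(get_obs()['joint_pos'])"
```

```text
t 0.15 tcp in extractor mm [-322.6 -662.8  230.6] F [ 0.6 -0.4  0.2] w 0.0856 q6 1.57
roll needed 0.4867661395779015 x down [-0.     0.001 -1.   ]
tool-frame of ext x [-0.001  0.468 -0.884] ext y [ 0.001 -0.884 -0.468]
shift to [-10.0, 0.0, 200.0] [ 0.0313 -0.4396 -0.5863]
[-1.31800447e+00  2.41235865e-01  4.07943812e-03  1.33518925e+00
 -1.95451701e-05  1.57082204e+00]
```

Call:
arm_command --motion '[{"x": 0, "y": -0.024, "z": -0.032, "roll": 0, "fingers": 0}, {"x": 0, "y": -0.024, "z": -0.032, "roll": 0, "fingers": 0}, {"x": 0, "y": -0.024, "z": -0.032, "roll": 0, "fingers": 0}]'

```text
clock: 0.4
eef_pos: [0.198, -0.393, 0.2283]
tool_rot: [-0.701, -0.085, 0.703, -0.084]
ft_force: [0.7, -0.3, 1.1]
grip_width: 0.0515
```

```bash
python3 nav.py -10 0 200; python3 -c "
from h import *
print(get_obs()['joint_pos'])"
```

```text
t 0.4 tcp in extractor mm [-272.6 -557.7  228.3] F [ 0.7 -0.3  1.1] w 0.0515 q6 1.8
roll needed 0.47353080604243036 x down [-0.002  0.001 -1.   ]
tool-frame of ext x [-0.003  0.456 -0.89 ] ext y [ 0.    -0.89  -0.456]
shift to [-10.0, 0.0, 200.0] [ 0.0279 -0.3765 -0.488 ]
[-1.10297853e+00  1.24992462e-01 -1.45607656e-01  1.30210597e+00
 -1.72282028e-03  1.79908342e+00]
```

Call:
arm_command --motion '[{"x": 0, "y": 0, "z": 0, "roll": -0.12, "fingers": 0}, {"x": 0, "y": 0, "z": 0, "roll": -0.12, "fingers": 0}, {"x": 0, "y": 0, "z": 0, "roll": -0.12, "fingers": 0}, {"x": 0, "y": 0, "z": 0, "roll": -0.12, "fingers": 0}, {"x": 0, "y": 0, "z": 0, "roll": -0.12, "fingers": 0}, {"x": 0, "y": 0, "z": 0, "roll": -0.12, "fingers": 0}, {"x": 0, "y": 0, "z": 0, "roll": -0.12, "fingers": 0}, {"x": 0, "y": 0, "z": 0, "roll": -0.12, "fingers": 0}, {"x": 0, "y": 0, "z": 0, "roll": -0.12, "fingers": 0}, {"x": 0, "y": 0, "z": 0, "roll": -0.12, "fingers": 0}, {"x": 0, "y": 0, "z": 0, "roll": -0.12, "fingers": 0}, {"x": 0, "y": 0, "z": 0, "roll": -0.12, "fingers": 0}, {"x": 0, "y": 0, "z": 0, "roll": -0.12, "fingers": 0}, {"x": 0, "y": 0, "z": 0, "roll": -0.12, "fingers": 0}, {"x": 0, "y": 0, "z": 0, "roll": -0.12, "fingers": 0}, {"x": 0, "y": 0, "z": 0, "roll": -0.12, "fingers": 0}, {"x": 0, "y": 0, "z": 0, "roll": -0.12, "fingers": 0}, {"x": 0, "y": 0, "z": 0, "roll": -0.12, "fingers": 0}, {"x": 0, "y": 0, "z": 0, "roll": -0.12, "fingers": 0}, {"x": 0, "y": 0, "z": 0, "roll": -0.12, "fingers": 0}]'

```text
clock: 2.07
eef_pos: [0.2009, -0.3797, 0.2226]
tool_rot: [0.146, 0.697, -0.135, 0.689]
ft_force: [-0.9, 0.8, 0.1]
grip_width: 0.0002
```

```bash
python3 nav.py -10 0 200
```

```text
t 2.07 tcp in extractor mm [-272.7 -544.1  222.6] F [-0.9  0.8  0.1] w 0.0002 q6 -0.68
roll needed -0.1671254465794847 x down [-0.008  0.017 -1.   ]
tool-frame of ext x [-0.012  0.166  0.986] ext y [ 0.015  0.986 -0.166]
shift to [-10.0, 0.0, 200.0] [0.0276 0.5799 0.169 ]
```

Call:
arm_command --motion '[{"x": 0, "y": 0, "z": 0, "roll": -0.084, "fingers": 0}, {"x": 0, "y": 0, "z": 0, "roll": -0.084, "fingers": 0}, {"x": 0, "y": 0.034, "z": 0.0164, "roll": 0, "fingers": 0}, {"x": 0, "y": 0.034, "z": 0.0164, "roll": 0, "fingers": 0}, {"x": 0, "y": 0.034, "z": 0.0164, "roll": 0, "fingers": 0}, {"x": 0, "y": 0.034, "z": 0.0164, "roll": 0, "fingers": 0}, {"x": 0, "y": 0.034, "z": 0.0164, "roll": 0, "fingers": 0}, {"x": 0, "y": 0.034, "z": 0.0164, "roll": 0, "fingers": 0}, {"x": 0, "y": 0.034, "z": 0.0164, "roll": 0, "fingers": 0}, {"x": 0, "y": 0.034, "z": 0.0164, "roll": 0, "fingers": 0}, {"x": 0, "y": 0.034, "z": 0.0164, "roll": 0, "fingers": 0}, {"x": 0, "y": 0.034, "z": 0.0164, "roll": 0, "fingers": 0}]'

```text
clock: 3.07
eef_pos: [0.4408, -0.078, 0.2228]
tool_rot: [0.09, 0.707, -0.079, 0.697]
ft_force: [1.0, -0.8, 0.3]
grip_width: -0.0001
```

```bash
python3 nav.py -10 0 200
```

```text
t 3.07 tcp in extractor mm [-109.3 -195.   222.8] F [ 1.  -0.8  0.3] w -0.0001 q6 0.05
roll needed -0.005190915231681803 x down [-0.011  0.017 -1.   ]
tool-frame of ext x [-0.015  0.005  1.   ] ext y [ 0.014  1.    -0.005]
shift to [-10.0, 0.0, 200.0] [0.0241 0.1952 0.0987]
```

Call:
arm_command --motion '[{"x": 0, "y": 0.032, "z": 0.0165, "roll": 0, "fingers": 0}, {"x": 0, "y": 0.032, "z": 0.0165, "roll": 0, "fingers": 0}, {"x": 0, "y": 0.032, "z": 0.0165, "roll": 0, "fingers": 0}, {"x": 0, "y": 0.032, "z": 0.0165, "roll": 0, "fingers": 0}, {"x": 0, "y": 0.032, "z": 0.0165, "roll": 0, "fingers": 0}, {"x": 0, "y": 0.032, "z": 0.0165, "roll": 0, "fingers": 0}, {"x": 0, "y": 0, "z": 0, "roll": 0, "fingers": 0}]'

```text
clock: 3.65
eef_pos: [0.5893, 0.1016, 0.2198]
tool_rot: [0.087, 0.708, -0.075, 0.697]
ft_force: [-0.5, -0.2, -0.3]
grip_width: -0.0005
```

```bash
python3 nav.py -10 0 200; python3 -c "
from h import *
snap('wrist','wrist1');snap('top','top1')"
```

```text
t 3.65 tcp in extractor mm [ -6.5  14.1 219.8] F [-0.5 -0.2 -0.3] w -0.0005 q6 0.39
roll needed 0.0036436302496725137 x down [-0.014  0.018 -1.   ]
tool-frame of ext x [-0.018 -0.004  1.   ] ext y [0.014 1.    0.004]
shift to [-10.0, 0.0, 200.0] [ 0.0197 -0.0144 -0.0032]
```

View pics/wrist1.png

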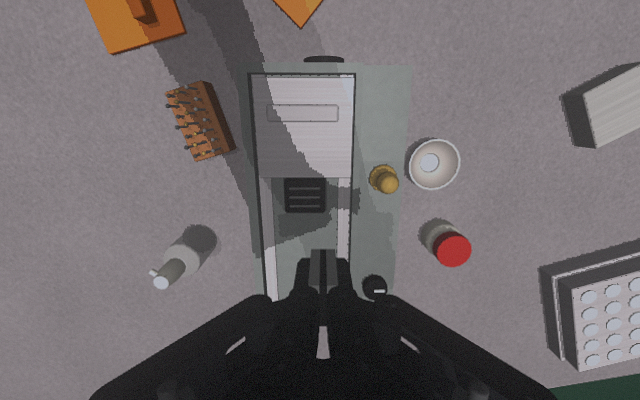

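The wrist view shows the silver cover with its ridge at (302,113), the tab at (305,195) and the rails at columns about 262 and 350. Next I'll refine the pose from this picture.

```bash
python3 - <<'E'
from h import *
c=load('wrist1');f=c['frame'][60:260,230:410,::-1]
g=cv2.resize(f,None,fx=4,fy=3,interpolation=cv2.INTER_CUBIC);cv2.imwrite('pics/crop2.png',g)
E
```

```text
(no output)
```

View pics/crop2.png

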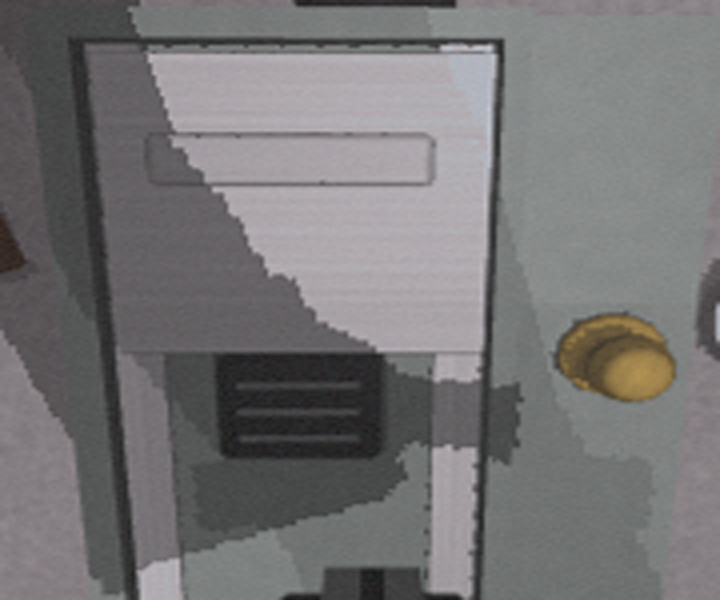

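```bash
cat > fit2.py <<'E'
from h import *; from fit import W
from scipy.optimize import least_squares
C=load('wrist1')
t=lambda u,v:((u+.5)/4-.5+230,(v+.5)/3-.5+60)
pts=[(t(147,133),(-96,-30,117)),(t(434,133),(-96,30,117)),(t(147,185),(-82,-30,117)),(t(434,185),(-82,30,117)),(t(112,352),(-29,-45,93)),(t(487,352),(-29,45,93)),(t(221,457),(7,-20,97)),(t(383,457),(7,20,97))]
res=lambda p:np.concatenate([proj(C,W(p,q))-np.array(px) for px,q in pts])
r=least_squares(res,[.59,.086,-.23]);print(r.x,res(r.x).reshape(-1,2).round(1))
E
python3 fit2.py
```

```text
[ 0.59037125  0.0847715  -0.23442577] [[-0.8 -0.7]
 [ 0.3 -0.3]
 [ 0.2 -0.3]
 [-0.   0. ]
 [ 1.  -0.1]
 [-0.8 -0. ]
 [ 0.4  0.9]
 [-0.3  0.9]]
```

```bash
sed -i 's/^P=.*/P=np.array([.5905,.0850,-.2343])/' nav.py; python3 nav.py -10 0 120
```

```text
t 3.75 tcp in extractor mm [ -7.   11.4 220.3] F [-0.4 -0.8 -0.4] w 0.0001 q6 0.39
roll needed 0.0011939766502120364 x down [-0.017  0.015 -1.   ]
tool-frame of ext x [-0.02  -0.001  1.   ] ext y [0.011 1.    0.001]
shift to [-10.0, 0.0, 120.0] [ 0.1002 -0.0126 -0.001 ]
```

Call:
arm_command --motion '[{"x": 0.02, "y": -0.0126, "z": 0, "roll": 0, "fingers": 0}, {"x": 0.025, "y": 0, "z": 0, "roll": 0, "fingers": 0}, {"x": 0.025, "y": 0, "z": 0, "roll": 0, "fingers": 0}, {"x": 0.02, "y": 0, "z": 0, "roll": 0, "fingers": 0}, {"x": 0, "y": 0, "z": 0, "roll": 0, "fingers": 0}]'

```text
clock: 4.17
eef_pos: [0.5791, 0.0812, 0.1298]
tool_rot: [0.088, 0.708, -0.08, 0.696]
ft_force: [-1.2, 0.2, -1.2]
grip_width: -0.0005
```

```bash
python3 nav.py -10 0 82
```

```text
t 4.17 tcp in extractor mm [-10.2  -6.3 129.8] F [-1.2  0.2 -1.2] w -0.0005 q6 0.37
roll needed -0.0035429460966180937 x down [-0.014  0.014 -1.   ]
tool-frame of ext x [-0.017  0.004  1.   ] ext y [ 0.01   1.    -0.003]
shift to [-10.0, 0.0, 82.0] [0.0479 0.0059 0.001 ]
```

Call:
arm_command --motion '[{"x": 0.006, "y": 0.003, "z": 0, "roll": 0, "fingers": 0}, {"x": 0.006, "y": 0.001, "z": 0, "roll": 0, "fingers": 0}, {"x": 0.006, "y": 0, "z": 0, "roll": 0, "fingers": 0}, {"x": 0.005, "y": 0, "z": 0, "roll": 0, "fingers": 0}, {"x": 0.003, "y": 0, "z": 0, "roll": 0, "fingers": 0}]'

```text
clock: 4.58
eef_pos: [0.5802, 0.0827, 0.107]
tool_rot: [0.09, 0.706, -0.081, 0.698]
ft_force: [0.2, 0.1, 0.0]
grip_width: -0.0002
```

```bash
python3 nav.py -10 0 82
```

```text
t 4.58 tcp in extractor mm [ -9.5  -4.6 107. ] F [0.2 0.1 0. ] w -0.0002 q6 0.38
roll needed -0.007997718176204538 x down [-0.009  0.014 -1.   ]
tool-frame of ext x [-0.012  0.008  1.   ] ext y [ 0.011  1.    -0.008]
shift to [-10.0, 0.0, 82.0] [ 0.0251  0.0043 -0.0002]
```

Call:
arm_command --motion '[{"x": 0.004, "y": 0.004, "z": 0, "roll": 0, "fingers": 0}, {"x": 0.004, "y": 0.002, "z": 0, "roll": 0, "fingers": 0}, {"x": 0.004, "y": 0, "z": 0, "roll": 0, "fingers": 0}, {"x": 0.004, "y": 0, "z": 0, "roll": 0, "fingers": 0}, {"x": 0.004, "y": 0, "z": 0, "roll": 0, "fingers": 0}, {"x": 0.004, "y": 0, "z": 0, "roll": 0, "fingers": 0}]'

```text
clock: 5.08
eef_pos: [0.5831, 0.0895, 0.0857]
tool_rot: [0.089, 0.704, -0.081, 0.7]
ft_force: [-2.8, -0.2, 6.7]
grip_width: 0.0002
```

```bash
python3 nav.py -10 0 82
```

```text
t 5.08 tcp in extractor mm [-8.3  2.6 85.7] F [-2.8 -0.2  6.7] w 0.0002 q6 0.39
roll needed -0.007282921502429707 x down [-0.004  0.012 -1.   ]
tool-frame of ext x [-0.007  0.007  1.   ] ext y [ 0.011  1.    -0.007]
shift to [-10.0, 0.0, 82.0] [ 0.0037 -0.0027 -0.0017]
```

Call:
arm_command --motion '[{"x": 0.003, "y": -0.001, "z": 0, "roll": 0, "fingers": 0}, {"x": 0.003, "y": -0.001, "z": -0.001, "roll": 0, "fingers": 0}, {"x": 0.003, "y": 0, "z": 0, "roll": 0, "fingers": 0}]'

```text
clock: 5.33
eef_pos: [0.5831, 0.0895, 0.082]
tool_rot: [0.09, 0.702, -0.079, 0.702]
ft_force: [-12.0, -3.6, 28.2]
grip_width: -0.0
```

```bash
python3 nav.py -10 0 82
```

```text
t 5.33 tcp in extractor mm [-8.2  2.6 82. ] F [-12.   -3.6  28.2] w -0.0 q6 0.38
roll needed -0.005894550154902367 x down [ 0.002  0.015 -1.   ]
tool-frame of ext x [-0.002  0.006  1.   ] ext y [ 0.015  1.    -0.006]
shift to [-10.0, 0.0, 82.0] [-0.     -0.0027 -0.0018]
```

The force rose to 28 N at z = 82 mm, so the tab is at its stop. I'll lift and go behind the ridge.

Call:
arm_command --motion '[{"x": -0.01, "y": 0, "z": 0, "roll": 0, "fingers": 0}, {"x": -0.025, "y": 0, "z": 0, "roll": 0, "fingers": 0}, {"x": -0.03, "y": 0, "z": 0, "roll": 0, "fingers": 0}, {"x": -0.01, "y": 0, "z": -0.03, "roll": 0, "fingers": 0}, {"x": 0, "y": 0, "z": -0.03, "roll": 0, "fingers": 0}, {"x": 0, "y": 0, "z": -0.03, "roll": 0, "fingers": 0}, {"x": 0, "y": 0, "z": -0.022, "roll": 0, "fingers": 0}, {"x": 0, "y": 0, "z": 0, "roll": 0, "fingers": 0}]'

```text
clock: 6.0
eef_pos: [0.473, 0.1166, 0.1609]
tool_rot: [0.091, 0.7, -0.079, 0.704]
ft_force: [-0.3, -0.6, 0.1]
grip_width: -0.0002
```

```bash
python3 nav.py -118 0 103;python3 -c "
from h import *
snap('wrist','wrist2');snap('scene','scene2')
f=load('scene2')['frame'][150:310,260:420,::-1]
cv2.imwrite('pics/crop3.png',cv2.resize(f,None,fx=3.7,fy=3.7,interpolation=cv2.INTER_CUBIC))"
```

```text
t 6.0 tcp in extractor mm [-121.7    3.5  160.9] F [-0.3 -0.6  0.1] w -0.0002 q6 0.47
roll needed -0.006249511614536463 x down [ 0.007  0.016 -1.   ]
tool-frame of ext x [0.003 0.006 1.   ] ext y [ 0.018  1.    -0.006]
shift to [-118.0, 0.0, 103.0] [ 0.0579 -0.0045  0.0035]
```

View pics/crop3.png

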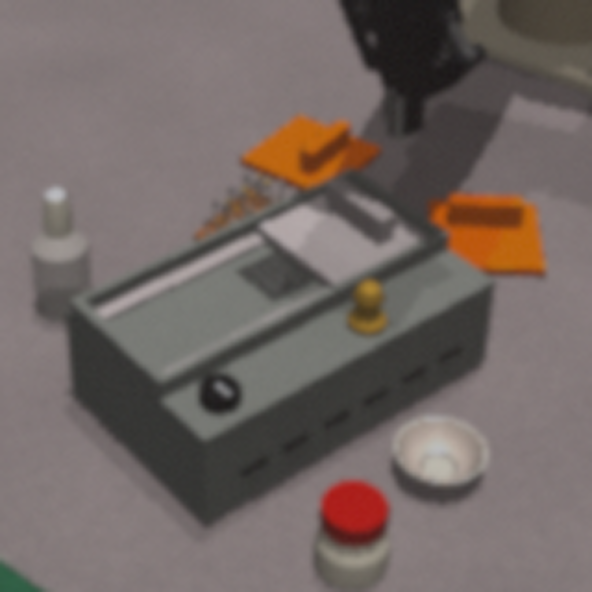

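View pics/wrist2.png

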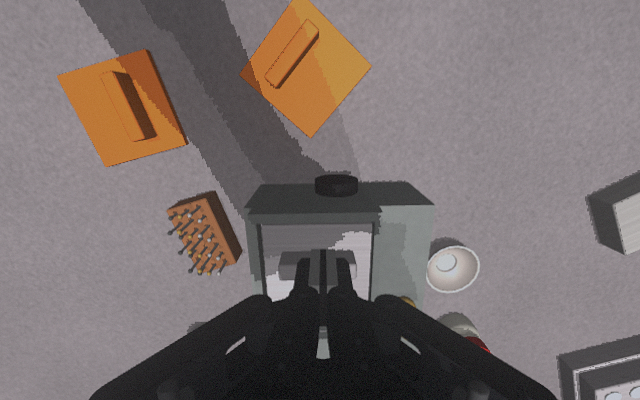

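The scene crop shows the tab flush at (275,273) and the cover unmoved. I'll descend behind the ridge.

Call:
arm_command --motion '[{"x": 0.015, "y": -0.003, "z": 0.002, "roll": 0, "fingers": 0}, {"x": 0.02, "y": -0.002, "z": 0.001, "roll": 0, "fingers": 0}, {"x": 0.012, "y": 0, "z": 0, "roll": 0, "fingers": 0}, {"x": 0.005, "y": 0, "z": 0, "roll": 0, "fingers": 0}, {"x": 0, "y": 0, "z": 0, "roll": 0, "fingers": 0}]'

```text
clock: 6.52
eef_pos: [0.487, 0.1118, 0.1087]
tool_rot: [0.093, 0.695, -0.078, 0.708]
ft_force: [-0.5, -0.3, -0.2]
grip_width: -0.0002
```

```bash
python3 nav.py -118 0 103
```

```text
t 6.52 tcp in extractor mm [-106.9    2.   108.7] F [-0.5 -0.3 -0.2] w -0.0002 q6 0.46
roll needed -0.00797165815882761 x down [ 0.021  0.018 -1.   ]
tool-frame of ext x [0.016 0.008 1.   ] ext y [ 0.022  1.    -0.008]
shift to [-118.0, 0.0, 103.0] [ 0.0055 -0.0022 -0.0112]
```

Call:
arm_command --motion '[{"x": 0, "y": 0, "z": -0.006, "roll": 0, "fingers": 0}, {"x": 0.004, "y": -0.002, "z": -0.002, "roll": 0, "fingers": 0}, {"x": 0.003, "y": 0, "z": 0, "roll": 0, "fingers": 0}]'

```text
clock: 6.77
eef_pos: [0.4808, 0.1119, 0.1021]
tool_rot: [0.093, 0.694, -0.079, 0.709]
ft_force: [0.0, -0.1, 0.1]
grip_width: 0.0
```

```bash
python3 nav.py -118 0 103
```

```text
t 6.77 tcp in extractor mm [-112.9    0.7  102.1] F [ 0.  -0.1  0.1] w 0.0 q6 0.46
roll needed -0.008926021196078215 x down [ 0.023  0.018 -1.   ]
tool-frame of ext x [0.018 0.009 1.   ] ext y [ 0.023  1.    -0.009]
shift to [-118.0, 0.0, 103.0] [-0.001  -0.0007 -0.0051]
```

Call:
arm_command --motion '[{"x": 0, "y": 0, "z": 0.005, "roll": 0, "fingers": 0}, {"x": 0, "y": 0, "z": 0.006, "roll": 0, "fingers": 0}, {"x": 0, "y": 0, "z": 0.006, "roll": 0, "fingers": 0}, {"x": 0, "y": 0, "z": 0.006, "roll": 0, "fingers": 0}, {"x": 0, "y": 0, "z": 0.006, "roll": 0, "fingers": 0}]'

```text
clock: 7.18
eef_pos: [0.5093, 0.1047, 0.1028]
tool_rot: [0.093, 0.695, -0.078, 0.708]
ft_force: [-1.8, -0.3, 0.1]
grip_width: 0.0001
```

```bash
python3 nav.py 2 0 103;python3 -c "
from h import *
snap('top','top3')
f=load('scene2')
c=snap('scene','scene3')
f=c['frame'][150:310,260:420,::-1]
cv2.imwrite('pics/crop4.png',cv2.resize(f,None,fx=3.7,fy=3.7,interpolation=cv2.INTER_CUBIC))"
```

```text
t 7.18 tcp in extractor mm [-83.5   0.4 102.8] F [-1.8 -0.3  0.1] w 0.0001 q6 0.44
roll needed -0.007584034886387592 x down [ 0.021  0.019 -1.   ]
tool-frame of ext x [0.016 0.008 1.   ] ext y [ 0.023  1.    -0.008]
shift to [2.0, 0.0, 103.0] [0.0011 0.0003 0.0855]
```

View pics/crop4.png

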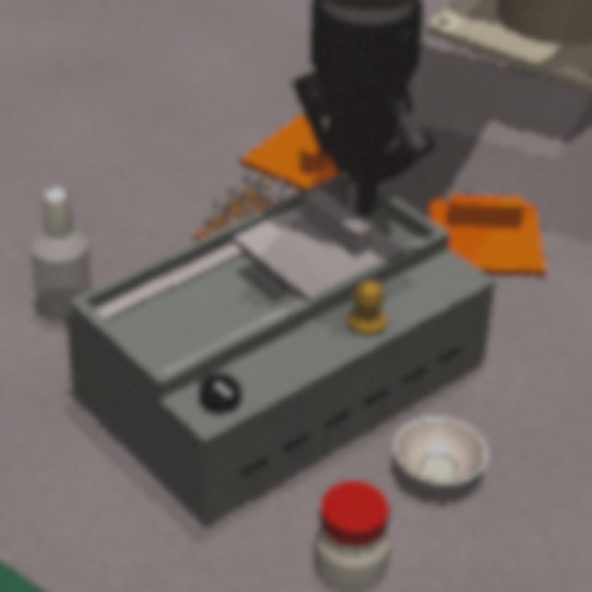

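The cover slides flat over the tab with about 2 N on the tool. I'll keep pushing.

Call:
arm_command --motion '[{"x": 0, "y": 0, "z": 0.006, "roll": 0, "fingers": 0}, {"x": 0, "y": 0, "z": 0.006, "roll": 0, "fingers": 0}, {"x": 0, "y": 0, "z": 0.006, "roll": 0, "fingers": 0}, {"x": 0, "y": 0, "z": 0.006, "roll": 0, "fingers": 0}, {"x": 0, "y": 0, "z": 0.006, "roll": 0, "fingers": 0}, {"x": 0, "y": 0, "z": 0.006, "roll": 0, "fingers": 0}, {"x": 0, "y": 0, "z": 0.006, "roll": 0, "fingers": 0}]'

```text
clock: 7.87
eef_pos: [0.5532, 0.0937, 0.1031]
tool_rot: [0.093, 0.696, -0.078, 0.708]
ft_force: [-2.1, 0.7, 0.1]
grip_width: 0.0001
```

```bash
python3 nav.py 10 0 103
```

```text
t 7.87 tcp in extractor mm [-38.3  -0.2 103.1] F [-2.1  0.7  0.1] w 0.0001 q6 0.4
roll needed -0.007778273417167636 x down [ 0.019  0.019 -1.   ]
tool-frame of ext x [0.014 0.008 1.   ] ext y [ 0.023  1.    -0.008]
shift to [10.0, 0.0, 103.0] [0.0008 0.0005 0.0483]
```

Call:
arm_command --motion '[{"x": 0, "y": 0, "z": 0.006, "roll": 0, "fingers": 0}, {"x": 0, "y": 0, "z": 0.006, "roll": 0, "fingers": 0}, {"x": 0, "y": 0, "z": 0.006, "roll": 0, "fingers": 0}, {"x": 0, "y": 0, "z": 0.006, "roll": 0, "fingers": 0}, {"x": 0, "y": 0, "z": 0.006, "roll": 0, "fingers": 0}, {"x": 0, "y": 0, "z": 0.006, "roll": 0, "fingers": 0}, {"x": 0, "y": 0, "z": 0.004, "roll": 0, "fingers": 0}, {"x": 0, "y": 0, "z": 0.002, "roll": 0, "fingers": 0}]'

```text
clock: 8.53
eef_pos: [0.5997, 0.082, 0.1032]
tool_rot: [0.093, 0.696, -0.078, 0.708]
ft_force: [-2.3, 0.5, 0.1]
grip_width: -0.0001
```

```bash
python3 nav.py -5 0 103
```

```text
t 8.53 tcp in extractor mm [  9.6  -0.8 103.2] F [-2.3  0.5  0.1] w -0.0001 q6 0.37
roll needed -0.008403294551542428 x down [ 0.019  0.019 -1.   ]
tool-frame of ext x [0.014 0.008 1.   ] ext y [ 0.022  1.    -0.009]
shift to [-5.0, 0.0, 103.0] [-0.      0.0006 -0.0146]
```

Call:
arm_command --motion '[{"x": 0, "y": 0, "z": -0.008, "roll": 0, "fingers": 0}, {"x": -0.002, "y": 0, "z": -0.01, "roll": 0, "fingers": 0}, {"x": -0.02, "y": 0, "z": -0.005, "roll": 0, "fingers": 0}, {"x": -0.03, "y": 0, "z": 0, "roll": 0, "fingers": 0}, {"x": -0.035, "y": 0, "z": 0, "roll": 0, "fingers": 0}, {"x": -0.02, "y": 0, "z": -0.03, "roll": 0, "fingers": 0}, {"x": 0, "y": 0, "z": -0.035, "roll": 0, "fingers": 0}, {"x": 0, "y": 0, "z": -0.035, "roll": 0, "fingers": 0}, {"x": 0, "y": 0, "z": -0.035, "roll": 0, "fingers": 0}, {"x": 0, "y": 0, "z": -0.035, "roll": 0, "fingers": 0}, {"x": 0, "y": 0, "z": 0, "roll": 0, "fingers": 0}, {"x": 0, "y": 0, "z": 0, "roll": 0, "fingers": 0}]'

```text
clock: 9.53
eef_pos: [0.3962, 0.1284, 0.2136]
tool_rot: [0.094, 0.692, -0.077, 0.712]
ft_force: [1.0, -0.3, -0.7]
grip_width: 0.0
```

```bash
python3 nav.py;python3 -c "
from h import *
c=snap('scene','scene5')
a=cv2.resize(c['frame'][160:310,260:420,::-1],(400,375),interpolation=cv2.INTER_CUBIC)
c=snap('top','top5')
b=cv2.resize(c['frame'][140:260,230:358,::-1],(400,375),interpolation=cv2.INTER_CUBIC)
cv2.imwrite('pics/crop5.png',np.hstack([a,b]))"
```

```text
t 9.53 tcp in extractor mm [-199.    -2.9  213.6] F [ 1.  -0.3 -0.7] w 0.0 q6 0.55
roll needed -0.007406961005968604 x down [ 0.031  0.02  -0.999]
tool-frame of ext x [0.025 0.007 1.   ] ext y [ 0.027  1.    -0.008]
```

View pics/crop5.png

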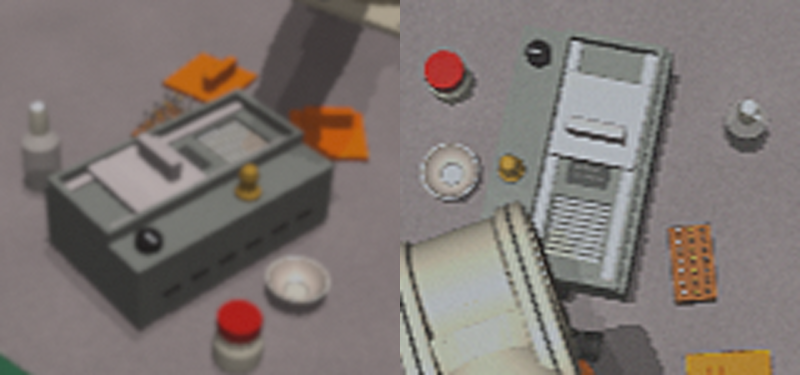

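Both views show the whole pleated opening uncovered, the cover flat between its rails beyond the tab, and the neighbouring items in place. Handing in.

```bash
python3 -c "
from workcell import job_done
print(job_done())"
```

```text
the job is handed in; nothing more can be done
None
```

The filter opening is completely uncovered, and the job was handed in at about 9.6 s of the 40 s allowed.

- **Tab:** I pressed it down with the shut fingers. The force rose to about 28 N at z = 82 mm, its fully-in height. A picture then showed it flush with the floor, and the cover had not moved.
- **Cover:** I pushed low on the back of the ridge, and the force readings between pushes were about 2 N. The cover slid flat over the tab to roughly x = +42 mm, well past the required +2. That figure comes from the final finger position, not a separate camera measurement.
- **Last checks:** With the arm clear, the scene and top views showed the pleated filter fully exposed and the cover flat between its rails. The casting, jar, dish, bottle, bur block and orange look-alikes looked undisturbed. I did not re-check the hammer and steel block in the final crops, but the arm never came near them at bench height.
- **Deviations:** The tool tilted by up to about 2° and drifted a few millimetres during moves. Once it came close to the ridge while descending. No contact force showed, and I backed it off before pushing.

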